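# Load the swing arm and hold its bolt from behind

### The arm

A 6-joint arm with a two-finger parallel gripper is mounted at the origin on a cart in front of the work surface, level with it; the furniture and walls round the work are solid. World frame = base frame: x ahead of the robot, y to its left, z up, the work surface at z = 0. Lengths are in mm, angles in rad, forces in N, time in s.
With the tool pointing down it reaches from about 350 to 725 mm from the base axis. Payload 6 kg.
Tool frame: the origin (TCP) lies at the very end of the fingers, on their centre line; the grasp point (between the pads) lies manip.tcp_to_grasp behind it (manip.tcp_to_grasp is the distance from the TCP to the grasp point, in mm); z points along the fingers, y is the direction in which the jaws open and shut (so a half turn about z gives the same grasp; the last joint's range is limited). The gripper opens to 85 mm and grips with 20 to 120 N. Pads are 22 mm wide; open, the fingers measure 114 mm over their backs; the gripper's body (76 mm by 85 mm) begins 54 mm behind the grasp point. The pads swing forward as they close: fully open they stand 13 mm farther back than shut.
Start: joints at [1.626, 0.04, 0.085, 0, -1.615, -0.334], TCP at [165.095, 576.816, 231.261] pointing down, gripper open.
Joint ranges: [-2.56, 2.56], [-1.29, 2.01], [-1.08, 1.49], [-3.29, 1.98], [-2.81, -0.18], [-2.99, 2.99]. Speed limits (rad/s): [2.57, 2.57, 3.01, 3.14, 3.14, 3.14].

### API

Orientations are given as [roll, pitch, yaw] about the fixed x, y, z axes, in that order (R = Rz(yaw) Ry(pitch) Rx(roll)).
In Python, from bench import manip gives the robot as it stands.
- The arm moves only by the tool move_arm, never from a script. Its argument "increments" is text: rows parted by semicolons, each of 5 numbers parted by spaces: the closure, from 0 (fully open) to 1 (shut), then the shift along the tool's x, y, z normalised to -1 to 1, where 1 is 15 cm, then the turn about the tool's z normalised to -1 to 1, where 1 is 180 degrees. A call has 1 to 12 rows; each row shifts and turns the pose as measured when the row begins, along the tool's axes as they then stand; what a row does not reach is not made up. A row lasts 1/10 s, in which the tool goes at most 50 mm and 8.59 degrees, less where a joint would pass 70% of its speed; a pose out of reach is approached as far as the arm can. A call with a number of a shift or a turn outside -1 to 1 is refused whole. A call with a gripper value outside its range is refused whole. The fingers move at their own pace and stop on an object; "squeeze" is the grip in N (left out, the last holds). Time passes only in rows, so rows that do not move let the fingers close. It gives the time, the measured TCP pose, the force and the opening at its end, in the units of the state.
- manip.read_state(): the state, without advancing time (a new reading comes with each control period).
- manip.read_camera(name): name is "scene" or "top" or "wrist"; returns a dict with "img" (480x640x3 uint8, blue, green, red), "vfov" (degrees; the focal length in pixels is half the picture's height over the tangent of half this angle, whatever the lens; pixels are square), "cx", "cy" (the principal point, pixels), "extrinsics" (4x4, takes a point from camera to world coordinates). Camera axes: x right, y up, looking along -z (the intrinsics and any distortion apply to the point x, -y, -z); pixel columns grow to the right and rows downward; lengths in mm; the calibration is good to about 2 mm. A picture is of the moment at which its call begins. There is no depth.
- manip.job_done(): hands the job in, once; it reports no verdict.
The state is a dict: "t": time; "q": joint angles; "dq": joint speeds; "tau": joint torques, N m; "ee_pos": TCP position; "eef_rot": TCP orientation; "force": force on the tool from outside, world axes, zero at the start; "wrist_torque": the same for the moment, N m; "gripper_width": finger opening in mm.
Only numpy, scipy, OpenCV 4.12 (cv2) and the standard library are available. Lean on these libraries where they do the work, as an engineer would, in place of code of your own. Each camera call takes 0.05 s, during which the arm holds its last target.

### The job

The nut on the swing arm is about to be tightened with the arm under load. Hang the saddle weight over the arm's bar, between the two collars, and let go of it: the loaded arm then begins to sink slowly. Before it has sunk far, reach down from above into the gap behind the bracket's front plate, grip the hidden hex bolt head squarely between the fingers so that it no longer turns, and finish while still holding it, with the weight left hanging and the glassware round about not pushed aside.

Things in the scene. Friction and masses are not known exactly. Their poses are not given: they have to be found in the camera images.
- bracket: Fixed U bracket, open above and at both sides. Origin under the centre of its base plate (100 x 110 x 10 mm), z up. Two upright plates 6 mm thick, 100 mm wide in y, tops at z = 130 mm: front at x = -34 to -28 mm, back at x = 28 to 34 mm, 56 mm gap between. Bolt's axis along x at y = 0, z = 100 mm. Hub, nut (to x = -99 mm) and bar of the arm are in front (-x). May be turned a little about z
- swing_arm (a joint): Angle (rad) of the swing arm (bar, bolt and bolt head: one rigid piece) about the bracket's +x axis through the bolt. 0 = bar level, positive = free end sunk. Starts at -0.08 to 0.06; stops at -0.15 and 0.5. Stiff (12 N m s/rad): stays put unloaded, sinks at roughly 0.01 rad/s with the saddle on
- bar_seat (a point): Point on the bar's axis midway between the collars, where the saddle shall hang: 60 mm in front (-x) and 130 mm to the -y side of the bolt head's centre. Bar 14 mm thick, free end 177 mm from the bolt's axis; dark collars 24 mm across, 6 mm wide, leave 54 mm of free bar. Its x axis is parallel to the bolt, its y axis runs along the bar towards the hub
- bolt_head_centre (a point): Centre of the hexagonal dark steel bolt head behind the front plate, 24 mm across flats (27.7 over corners), 18 mm thick along the bolt's axis (bracket x), in the middle of the 56 mm gap, 100 mm above the worktop and 30 mm below the plates' tops. It turns with the arm; when the arm is level one pair of flats is upright and faces the bracket's +-y (its own +-y)
- saddle: Loose saddle weight, about 0.12 kg, standing on the worktop: inverted U of 6 mm steel, 34 mm wide in y, 70 mm over its weighted feet in x, 36 mm free between the legs; gabled roof, ridge at z = 75 mm; on it a grey square grip block 20 x 20 mm up to z = 115 mm. Origin between the feet at their underside, z up; the bar runs along its y axis when hung, either way round
- saddle_seat (a point): Point of the saddle, 59 mm above its origin, where the bar's axis lies when the saddle hangs on it, the roof's underside resting on the bar
- petri: Bystander: covered glass dish, 68 mm across, 14 mm high, origin under its centre
- beaker_pp: Bystander: empty plastic beaker, 105 mm across, 125 mm high, origin under its centre
- flask_100: Bystander: conical flask, 64 mm across, 105 mm high, origin under its centre
Things that resemble listed ones, but are neither listed nor needed, are in the scene too. Of the things shaped like the saddle, the steel one is meant.

How it is judged:
By the outcome, as a careful person would: the job done as asked, in the order asked, and still so for the second after the job is handed in, while the arm keeps its last pose, push and grip.
It also fails if it takes over 51 s, if anything falls off the work surface, if the arm or the gripper's body presses on something with over 40 N, if the wrist force passes 120 N, or if a joint passes its speed limit or range.

## Working session

There is one attempt and no reset: what is moved stays moved. The work goes in short steps, Python scripts to look and compute and a tool call to move; the robot and the scene stay as the last step left them, time stands still between calls to the robot, and variables do not carry over. Pictures are saved under pics/ and viewed, and the job is handed in when it is done.

Besides the shell and the picture viewer there is one more tool, called after "Call:" as name(argument=value, ...) on one line, values as JSON. move_arm: Moves the arm, as the interface text tells. Scaled input: -1 to 1 covers 15 cm each way for a shift and 180 degrees each way for a turn. Its arguments: {"type":"object","properties":{"increments":{"type":"string"},"squeeze":{"type":"number"}},"required":["increments"]}

```bash
mkdir -p pics; ls; python3 - <<'E'
from bench import manip
import cv2
print(manip.read_state(), manip.tcp_to_grasp)
for n in ["scene","top","wrist"]:
    c=manip.read_camera(n); cv2.imwrite(f"pics/{n}0.png",c["img"]); print(n,c["vfov"],c["cx"],c["cy"],c["extrinsics"].round(3).tolist() if hasattr(c["extrinsics"],"round") else c["extrinsics"],[k for k in c])
E
```

```text
pics
{'t': 0.0, 'q': array([ 1.62572718e+00,  4.08319150e-02,  8.37739230e-02, -4.82240978e-04,
       -1.61549709e+00, -3.33721160e-01]), 'dq': array([-3.28260026e-04,  1.96377302e-05, -2.38951513e-04,  2.74874716e-04,
       -4.45752115e-04, -9.42513021e-04]), 'tau': array([ 2.83921172e-04, -3.68202567e+01,  3.47421885e+01,  6.93226442e+00,
       -5.29527562e-03,  1.94617621e-05]), 'ee_pos': array([164.92805221, 576.5346412 , 230.24353097]), 'eef_rot': array([ 3.13977312e+00, -1.20881800e-04, -2.78769072e-01]), 'force': array([ 0.22859923,  0.20499921, -0.51715241]), 'wrist_torque': array([-0.05308182, -0.03354845, -0.00934061]), 'gripper_width': 85.5777804050113} 18.700000000000003
scene 47.51519350511973 330.4168193707643 240.5133741024738 [[0.74, 0.49, -0.46, 59.103], [-0.672, 0.522, -0.525, -339.301], [-0.017, 0.698, 0.716, 877.952], [0.0, 0.0, 0.0, 1.0]] ['img', 'vfov', 'cx', 'cy', 'extrinsics']
top 47.01401677466013 321.31109086848056 239.8339829515448 [[-0.023, 0.997, -0.071, 506.219], [-1.0, -0.024, -0.004, 216.249], [-0.005, 0.071, 0.997, 1258.828], [0.0, 0.0, 0.0, 1.0]] ['img', 'vfov', 'cx', 'cy', 'extrinsics']
wrist 66.00975805301758 317.0075758678025 236.5769770569023 [[-0.275, 0.912, 0.305, 244.038], [-0.962, -0.261, -0.086, 555.011], [0.002, -0.317, 0.948, 373.186], [0.0, 0.0, 0.0, 1.0]] ['img', 'vfov', 'cx', 'cy', 'extrinsics']
```

View pics/scene0.png

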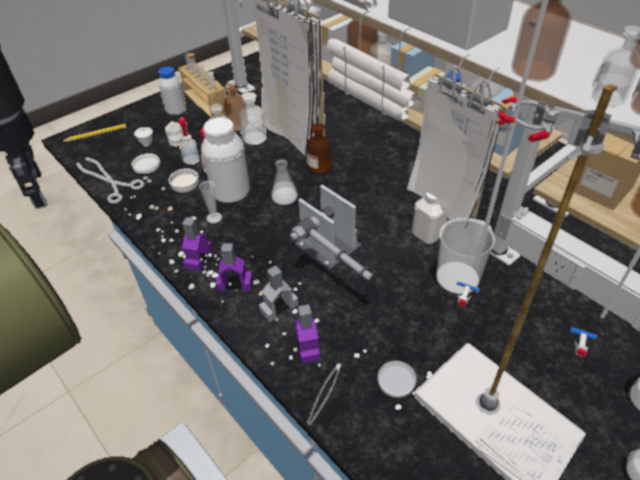

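View pics/top0.png

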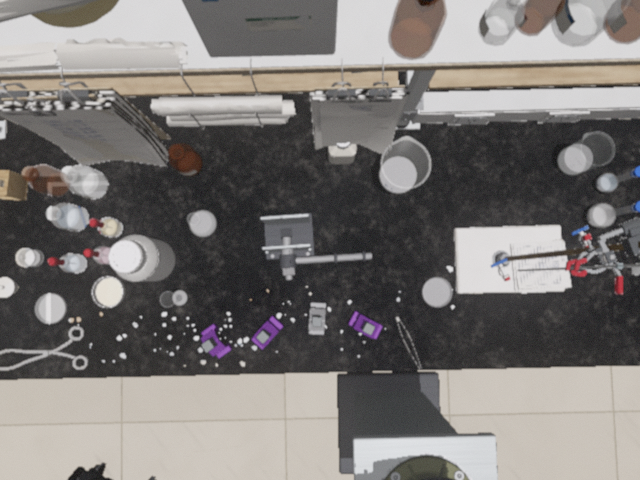

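View pics/wrist0.png

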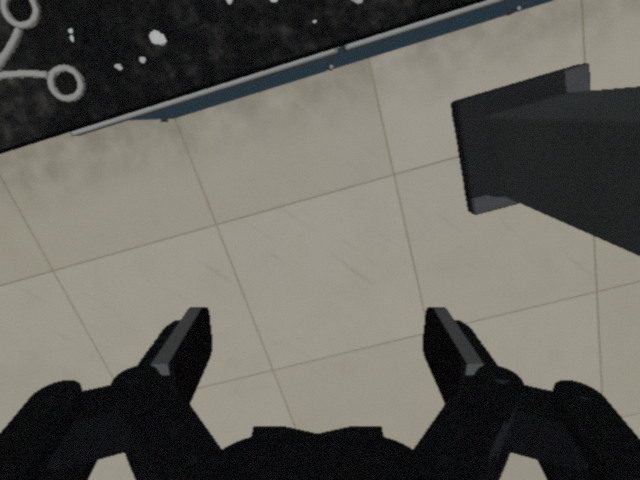

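```bash
cat > h.py <<'E'
import numpy as np, cv2
from bench import manip
def ray(c,u,v):
    f=240/np.tan(np.radians(c["vfov"])/2); E=np.array(c["extrinsics"])
    d=np.array([(u-c["cx"])/f,-(v-c["cy"])/f,-1.]); return E[:3,3],E[:3,:3]@d
def onz(c,u,v,z):
    o,d=ray(c,u,v); return o+d*(z-o[2])/d[2]
def proj(c,p):
    f=240/np.tan(np.radians(c["vfov"])/2); E=np.array(c["extrinsics"])
    q=E[:3,:3].T@(np.array(p,float)-E[:3,3]); return np.array([c["cx"]+f*q[0]/-q[2],c["cy"]-f*q[1]/-q[2]])
def two(c1,a,c2,b):
    o1,d1=ray(c1,*a);o2,d2=ray(c2,*b);d1/=np.linalg.norm(d1);d2/=np.linalg.norm(d2)
    s=np.linalg.lstsq(np.array([d1,-d2]).T,o2-o1,rcond=None)[0]
    p,q=o1+d1*s[0],o2+d2*s[1]; return (p+q)/2,np.linalg.norm(p-q)
def crop(img,x0,y0,x1,y1,k,name):
    cv2.imwrite("pics/"+name,cv2.resize(img[y0:y1,x0:x1],None,fx=k,fy=k,interpolation=cv2.INTER_CUBIC))
E
python3 - <<'E'
import cv2
from h import crop
t=cv2.imread("pics/top0.png");s=cv2.imread("pics/scene0.png")
crop(t,250,200,390,350,5.3 and 5,"tc.png"); crop(s,170,170,390,370,3.6 and 3,"sc.png")
E
```

```text
(no output)
```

View pics/tc.png

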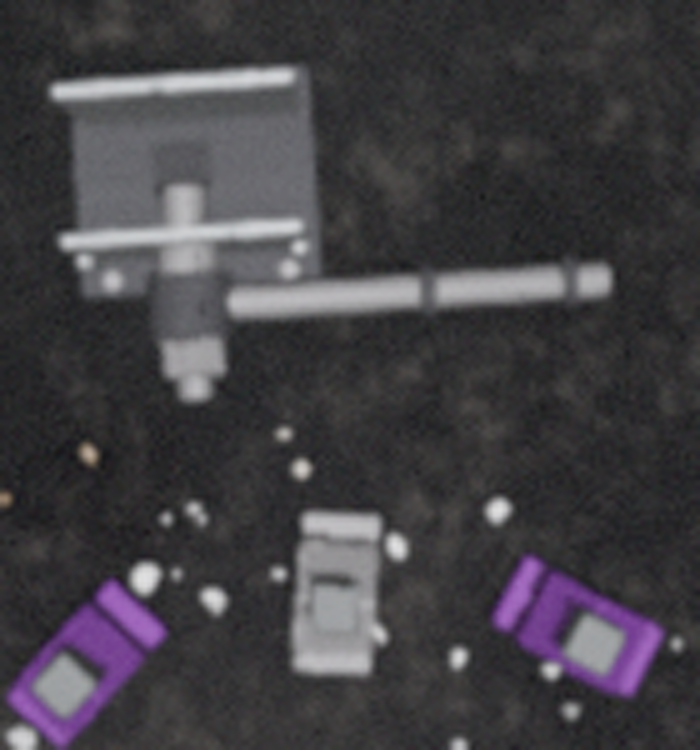

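View pics/sc.png

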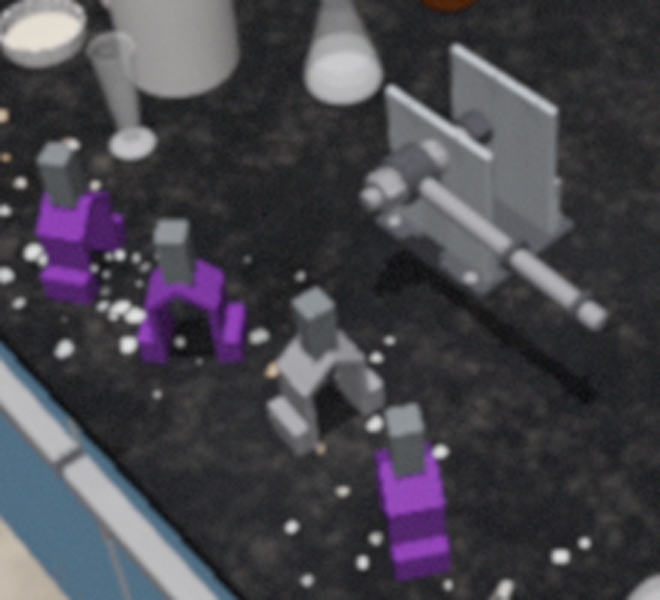

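```bash
python3 - <<'E'
from h import *
c=manip.read_camera("top"); s=manip.read_camera("scene")
def T(X,Y): return 250+(X+.5)/5-.5,200+(Y+.5)/5-.5
def S(X,Y): return 170+(X+.5)/3-.5,170+(Y+.5)/3-.5
P=lambda n,X,Y,z: print(n,onz(c,*T(X,Y),z).round(1))
P("block top",337,607,115)
P("foot+x",341,525,12);P("foot-x",333,664,12)
a=onz(c,*T(62,241),130);b=onz(c,*T(300,227),130);d=onz(c,*T(52,92),130);e=onz(c,*T(297,75),130)
for q,r in((a,b),(d,e)): print(q.round(1),r.round(1),np.linalg.norm(q-r).round(1),np.arctan2((r-q)[0],-(r-q)[1]).round(4))
m=(a+b+d+e)/4;print("head",m, "gap",np.linalg.norm((d+e-a-b)/2))
P("bar root",235,302,100);P("c1",428,290,100);P("c2",571,281,100);P("end",608,279,100)
# two views
print("block",two(c,T(337,607),s,S(316,302)))
print("c1",two(c,T(428,290),s,S(514,256)))
print("end",two(c,T(605,279),s,S(592,315)))
print("frontplate L",two(c,T(62,241),s,S(390,90)),"R",two(c,T(300,227),s,S(488,155)))
print("back R",two(c,T(297,75),s,S(554,108)),two(c,T(52,92),s,S(454,47)))
for n,u,v,z in(("petri",437,292,7),("beaker",398,176,0),("flask",202,223,50)):print(n,onz(c,u,v,z).round(0))
E
```

```text
block top [420.9 233.4 115. ]
foot+x [449.8 232.3  12. ]
foot-x [388.  237.3  12. ]
[573.5 342.5 130. ] [576.9 244.8 130. ] 97.8 0.035
[635.  345.6 130. ] [639.6 244.6 130. ] 101.1 0.0455
head [606.27207127 294.38325052 130.        ] gap 62.12452456576114
bar root [547.9 273.5 100. ]
c1 [551.  192.4 100. ]
c2 [553.4 132.2 100. ]
end [553.8 116.7 100. ]
block (array([421.44061295, 233.03376079, 115.55279398]), np.float64(1.1511040931812981))
c1 (array([551.4035215 , 192.11442039,  93.64569875]), np.float64(0.3605342507445421))
end (array([552.682431  , 118.79591151,  96.25754391]), np.float64(3.5836383695269953))
frontplate L (array([574.04745269, 342.46980755, 127.38271935]), np.float64(0.9810588729224416)) R (array([577.01743736, 244.6028948 , 131.40627395]), np.float64(0.4538207759201729))
back R (array([638.67746765, 244.84527171, 134.81265755]), np.float64(0.9988625260831225)) (array([635.66891498, 345.36071931, 128.745173  ]), np.float64(1.2960626843538021))
petri [472. -37.   7.]
beaker [739.  41.   0.]
flask [636. 483.  50.]
```

The steel saddle is the grey one at top (317,320) and scene (277,295). The look-alikes are purple, at top (214,342), (266,332) and (366,326). The crop confirms the choice: grey body, about 35 mm wide. I measured the block at (421,233), the head at (606,294) and the bar seat at about (552,162).

```bash
cat >> h.py <<'E'
def go(x,y,z,yaw):
    s=manip.read_state();p=s["ee_pos"];ps=s["eef_rot"][2]
    d=np.array([x,y,z])-p
    print("t",s["t"],"p",p.round(1),"rot",s["eef_rot"].round(4),"w",round(s["gripper_width"],1),"F",s["force"].round(1))
    for a,l in((ps,"now"),(yaw,"after turn")):
        print(l,"tool shift norm x,y,z:",((np.array([d[0]*np.cos(a)+d[1]*np.sin(a),d[0]*np.sin(a)-d[1]*np.cos(a),-d[2]]))/150).round(4))
    print("turn norm",round(-(yaw-ps)/np.pi,4))
E
python3 -c "
from h import *
go(421,233,225,-0.08)"
```

```text
t 0.25 p [165.  576.7 230.8] rot [ 3.1408e+00 -1.0000e-04 -2.7880e-01] w 85.5 F [-0.4  0.4  0.3]
now tool shift norm x,y,z: [2.2712 1.7333 0.0388]
after turn tool shift norm x,y,z: [1.8842 2.1477 0.0388]
turn norm -0.0633
```

Call:
move_arm(increments="0.4 0 0 0 -0.033; 0.4 0 0 0 -0.033; 0.4 0 0 0 0")

```text
t: 0.55
ee_pos: [164.9, 576.5, 230.2]
eef_rot: [3.14, 0.0, -0.065]
force: [0.1, 0.1, 0.0]
gripper_width: 51.3
```

```bash
python3 -c "
from h import *
go(421,233,225,-0.08)"
```

```text
t 0.55 p [164.9 576.5 230.2] rot [ 3.1397e+00  3.0000e-04 -6.4800e-02] w 51.3 F [0.1 0.1 0. ]
now tool shift norm x,y,z: [1.8519 2.1748 0.0346]
after turn tool shift norm x,y,z: [1.8846 2.1465 0.0346]
turn norm 0.0048
```

Call:
move_arm(increments="0.4 0.21 0.24 0 0; 0.4 0.21 0.24 0 0; 0.4 0.21 0.24 0 0; 0.4 0.21 0.24 0 0; 0.4 0.21 0.24 0 0; 0.4 0.21 0.24 0 0; 0.4 0.21 0.24 0 0; 0.4 0.21 0.24 0 0; 0.4 0 0 0 0.005")

```text
t: 1.45
ee_pos: [400.9, 258.9, 229.4]
eef_rot: [3.137, -0.002, -0.104]
force: [0.6, 0.0, -0.3]
gripper_width: 51.4
```

```bash
python3 -c "
from h import *
go(421,233,225,-0.08)
c=manip.read_camera('wrist');cv2.imwrite('pics/w1.png',c['img']);print(proj(c,(421,233,115)))"
```

```text
t 1.45 p [400.9 258.9 229.4] rot [ 3.1371e+00 -1.5000e-03 -1.0420e-01] w 51.4 F [ 0.6  0.  -0.3]
now tool shift norm x,y,z: [0.1511 0.1575 0.0291]
after turn tool shift norm x,y,z: [0.1473 0.1611 0.0291]
turn norm -0.0077
[350.44588269 201.43643119]
```

View pics/w1.png

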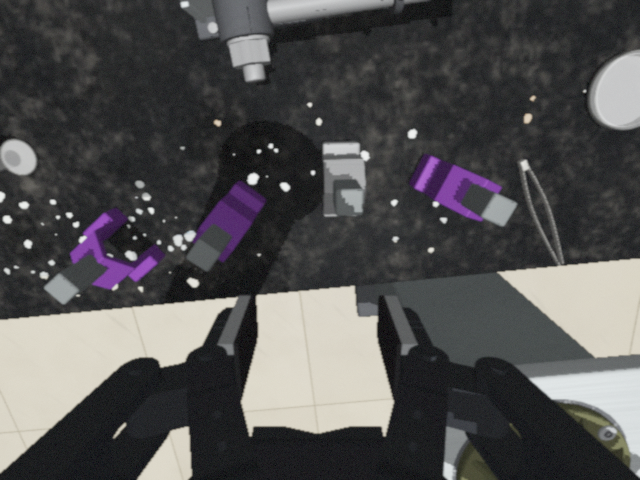

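```bash
python3 -c "
import cv2
from h import crop
crop(cv2.imread('pics/w1.png'),310,130,380,225,6,'w1c.png')"
```

```text
(no output)
```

View pics/w1c.png

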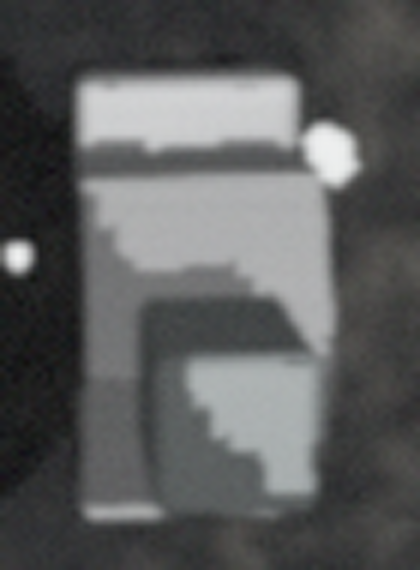

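```bash
python3 -c "
from h import *
c=manip.read_camera('wrist')
U=lambda X,Y:(310+(X+.5)/6-.5,130+(Y+.5)/6-.5)
for A,B,z in(((80,80),(298,76),12),((80,145),(298,141),12),((187,352),(325,352),115),((82,182),(325,172),60)):
  a=onz(c,*U(*A),z);b=onz(c,*U(*B),z);print(a.round(1),b.round(1),np.linalg.norm(a-b).round(1),np.arctan2((b-a)[0],-(b-a)[1]).round(3))
print(onz(c,*U(253,427),115))
go(421.5,233,100,-.085)"
```

```text
[454.6 249.   12. ] [451.6 214.7  12. ] 34.4 -0.086
[444.6 249.9  12. ] [441.6 215.3  12. ] 34.7 -0.086
[430.2 240.7 115. ] [428.5 224.6 115. ] 16.2 -0.104
[444.5 250.6  60. ] [442.3 216.9  60. ] 33.7 -0.063
[420.45111151 233.70256858 115.        ]
t 1.55 p [399.2 261.8 228.9] rot [ 3.1376e+00 -5.0000e-04 -1.0040e-01] w 51.1 F [-0.2  0.2  0.6]
now tool shift norm x,y,z: [0.1674 0.176  0.8595]
after turn tool shift norm x,y,z: [0.1647 0.1785 0.8595]
turn norm -0.0049
```

Call:
move_arm(increments="0.4 0.16 0.178 0.2 -0.004; 0.4 0 0 0.3 0; 0.4 0 0 0.15 0; 0.4 0 0 0 0; 0.4 0 0 0 0")

```text
t: 2.05
ee_pos: [419.3, 236.5, 129.8]
eef_rot: [3.14, -0.002, -0.086]
force: [-0.1, -0.7, 0.6]
gripper_width: 51.1
```

```bash
python3 -c "
from h import *
go(420.5,233.8,82,-.085)"
```

```text
t 2.05 p [419.3 236.5 129.8] rot [ 3.1403e+00 -1.7000e-03 -8.6000e-02] w 51.1 F [-0.1 -0.7  0.6]
now tool shift norm x,y,z: [0.0093 0.0174 0.3184]
after turn tool shift norm x,y,z: [0.0093 0.0174 0.3184]
turn norm -0.0003
```

Call:
move_arm(increments="0.4 0.009 0.017 0.1 0; 0.4 0 0 0.12 0; 0.4 0 0 0.08 0; 0.4 0 0 0.03 0; 0.4 0 0 0 0")

```text
t: 2.55
ee_pos: [421.5, 237.5, 82.0]
eef_rot: [-3.137, -0.006, -0.083]
force: [-0.4, 0.4, -0.4]
gripper_width: 51.4
```

```bash
python3 -c "
from h import *
go(420.5,233.8,82,-.085)
c=manip.read_camera('wrist');cv2.imwrite('pics/w2.png',c['img'])"
```

```text
t 2.55 p [421.5 237.5  82. ] rot [-3.1371 -0.0064 -0.0829] w 51.4 F [-0.4  0.4 -0.4]
now tool shift norm x,y,z: [-0.0048  0.0253 -0.0003]
after turn tool shift norm x,y,z: [-0.0048  0.0253 -0.0003]
turn norm 0.0007
```

View pics/w2.png

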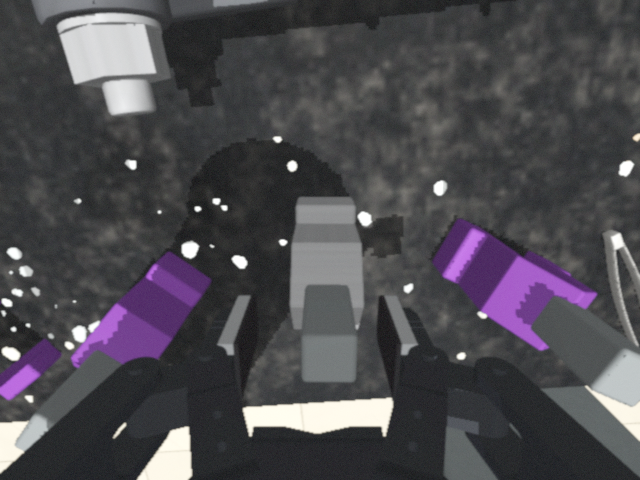

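Call:
move_arm(increments="0.4 -0.005 0.03 0 0; 0.4 0 0 0 0; 0.9 0 0 0 0; 0.9 0 0 0 0; 0.9 0 0 0 0; 0.9 0 0 0 0; 0.9 0 0 0 0", squeeze=50)

```text
t: 3.3
ee_pos: [421.5, 233.6, 85.1]
eef_rot: [-3.134, -0.01, -0.083]
force: [-0.5, 0.0, 0.2]
gripper_width: 19.1
```

```bash
python3 -c "
from h import *
go(420.5,233.8,82,-.085)
c=manip.read_camera('wrist');cv2.imwrite('pics/w3.png',c['img'])"
```

```text
t 3.3 p [421.5 233.6  85.1] rot [-3.1336 -0.0096 -0.0831] w 19.1 F [-0.5  0.   0.2]
now tool shift norm x,y,z: [-0.0071 -0.001   0.0205]
after turn tool shift norm x,y,z: [-0.0071 -0.001   0.0205]
turn norm 0.0006
```

View pics/w3.png

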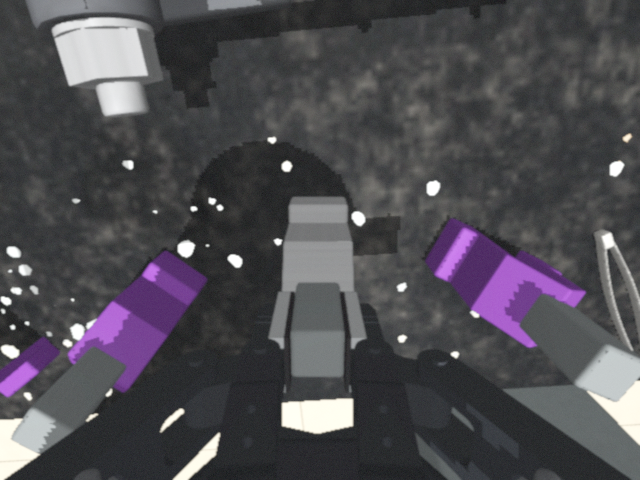

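Call:
move_arm(increments="0.9 0 0 -0.15 0; 0.9 0 0 -0.3 0; 0.9 0 0 -0.3 0; 0.9 0 0 -0.3 0; 0.9 0 0 0 -0.02; 0.9 0 0 0 -0.02; 0.9 0 0 0 0")

```text
t: 4.05
ee_pos: [418.8, 231.6, 245.9]
eef_rot: [-3.138, -0.005, 0.046]
force: [0.4, -0.3, -2.0]
gripper_width: 19.3
```

```bash
python3 -c "
from h import *
go(551,162,230,.042)"
```

```text
t 4.05 p [418.8 231.6 245.9] rot [-3.1379 -0.0054  0.0462] w 19.3 F [ 0.4 -0.3 -2. ]
now tool shift norm x,y,z: [0.8593 0.5042 0.1058]
after turn tool shift norm x,y,z: [0.8614 0.5006 0.1058]
turn norm 0.0013
```

Lifted (about 2 N of load). Next, move over the bar seat.

Call:
move_arm(increments="0.9 0.2 0.12 0.02 0; 0.9 0.25 0.14 0.02 0; 0.9 0.25 0.14 0.02 0; 0.9 0.12 0.08 0 0; 0.9 0.05 0.03 0 0; 0.9 0 0 0 0")

```text
t: 4.65
ee_pos: [555.7, 159.4, 232.1]
eef_rot: [-3.138, 0.001, 0.04]
force: [-0.2, 0.6, -0.6]
gripper_width: 18.8
```

```bash
python3 -c "
from h import *
go(551,162,230,.042)
for n in ('wrist','scene','top'):
  c=manip.read_camera(n);cv2.imwrite('pics/'+n+'4.png',c['img'])
crop(cv2.imread('pics/scene4.png'),260,130,420,290,4,'s4c.png')
crop(cv2.imread('pics/top4.png'),250,180,390,310,5,'t4c.png')
"
```

```text
t 4.65 p [555.7 159.4 232.1] rot [-3.1384e+00  1.2000e-03  4.0100e-02] w 18.8 F [-0.2  0.6 -0.6]
now tool shift norm x,y,z: [-0.0308 -0.0186  0.0142]
after turn tool shift norm x,y,z: [-0.0308 -0.0187  0.0142]
turn norm -0.0006
```

View pics/wrist4.png

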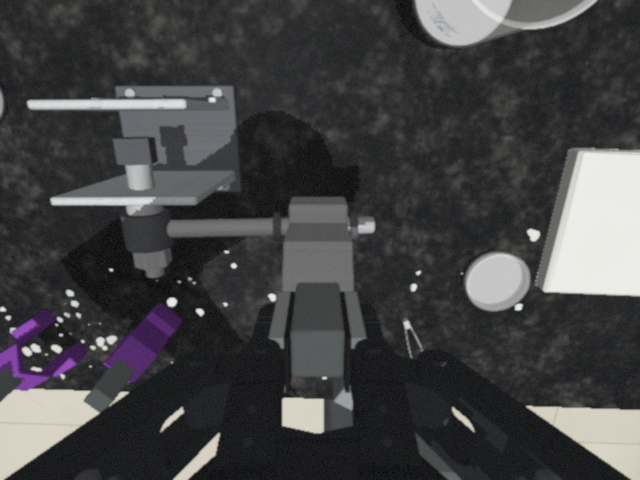

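View pics/s4c.png

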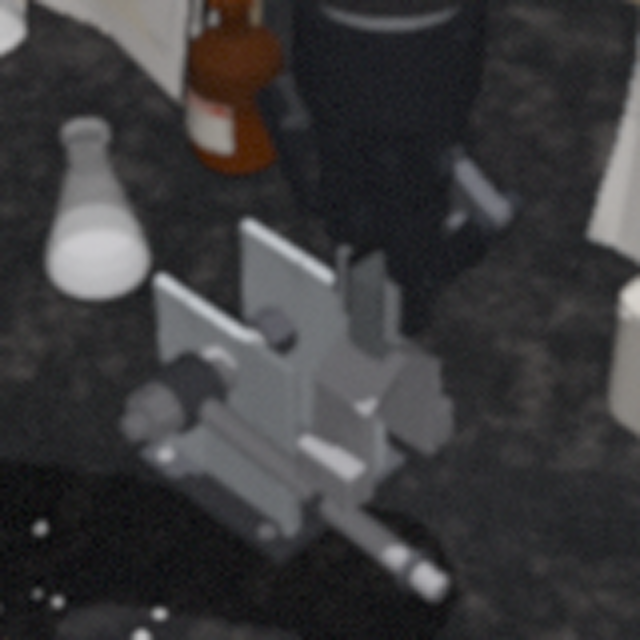

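View pics/t4c.png

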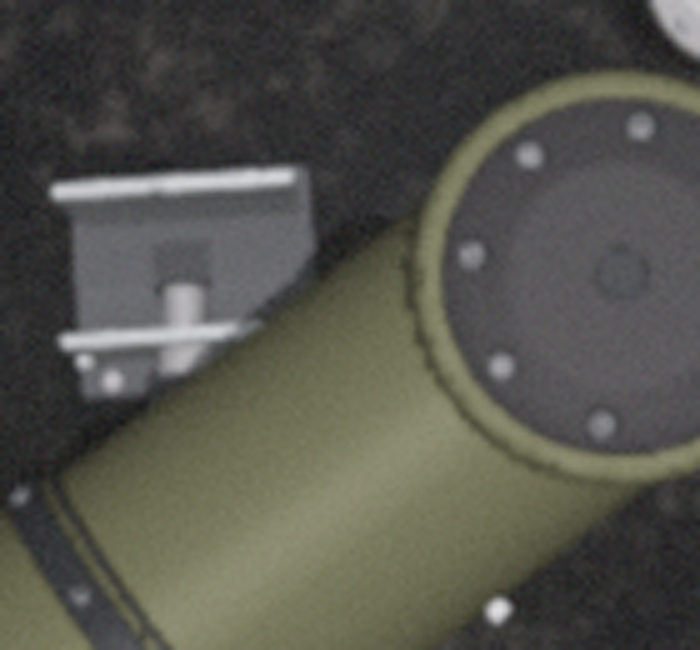

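```bash
python3 -c "
import cv2
from h import crop
crop(cv2.imread('pics/wrist4.png'),20,80,190,220,4.5,'w4a.png')
crop(cv2.imread('pics/wrist4.png'),150,180,390,310,3,'w4b.png')"
```

```text
(no output)
```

View pics/w4a.png

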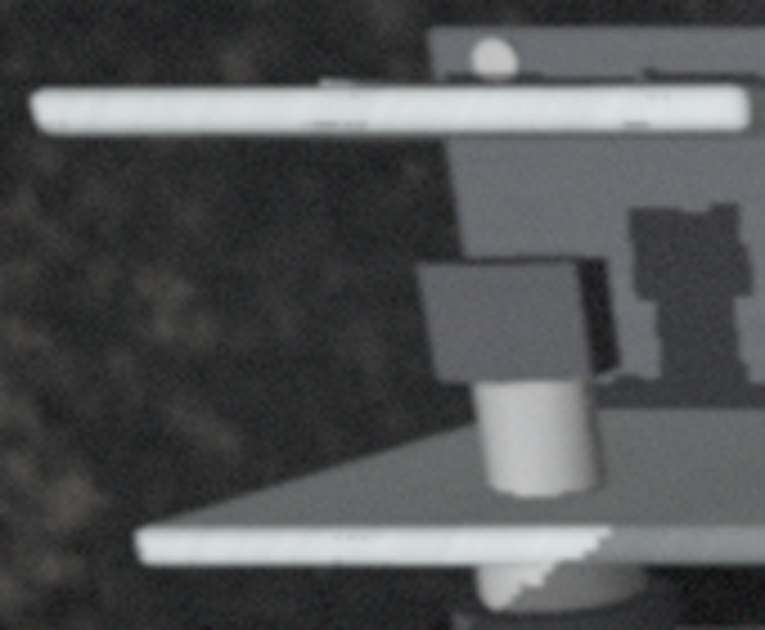

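View pics/w4b.png

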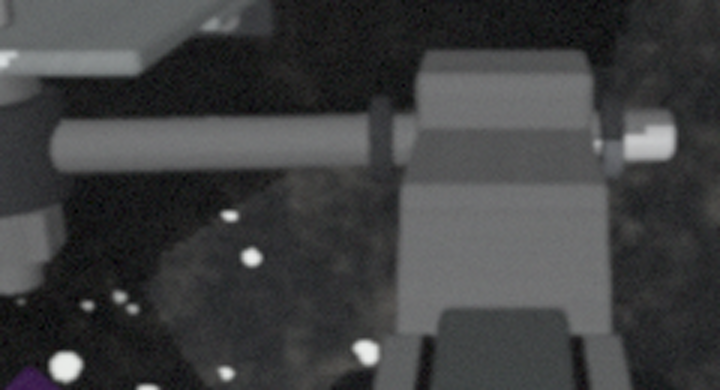

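```bash
python3 -c "
from h import *
c=manip.read_camera('wrist');s=manip.read_camera('scene')
A=lambda X,Y:(20+(X+.5)/4.5-.5,80+(Y+.5)/4.5-.5)
B=lambda X,Y:(150+(X+.5)/3-.5,180+(Y+.5)/3-.5)
S=lambda X,Y:(260+(X+.5)/4-.5,130+(Y+.5)/4-.5)
pt=lambda n,q,z:print(n,onz(c,*q,z).round(1))
pt('backL',A(32,110),130);pt('backR',A(748,108),130)
pt('frontL',A(135,547),130);pt('frontR',B(140,63),130)
pt('c1',B(382,138),100);pt('c2',B(611,137),100);pt('end',B(675,138),100);pt('root',B(55,145),100)
print('end2',two(c,B(675,138),s,S(448,590)))
print('c2',two(c,B(611,137),s,S(405,562)))
print('root',two(c,B(55,145),s,S(205,405)))
pt('head back edge at ridge',A(510,263),112);pt('head front edge',A(520,380),112)
go(551,162,230,.042)
"
```

```text
backL [634.4 348.  130. ]
backR [639.  247.8 130. ]
frontL [572.  345.2 130. ]
frontR [576.8 244.9 130. ]
c1 [552.3 192.9 100. ]
c2 [555.3 133.4 100. ]
end [555.7 116.8 100. ]
root [546.5 278.2 100. ]
end2 (array([554.73000324, 113.78909661,  92.0075325 ]), np.float64(4.174668452985738))
c2 (array([552.51566437, 134.56061581,  95.3881422 ]), np.float64(4.324344336608159))
root (array([547.27829869, 277.17569868, 101.77559142]), np.float64(0.6606396999208832))
head back edge at ridge [615.  292.1 112. ]
head front edge [597.1 292.6 112. ]
t 4.9 p [554.8 160.8 234.1] rot [-3.1367e+00 -1.8000e-03  4.4000e-02] w 19.5 F [-0.   0.2 -0.7]
now tool shift norm x,y,z: [-0.0252 -0.0091  0.0272]
after turn tool shift norm x,y,z: [-0.0252 -0.0091  0.0272]
turn norm 0.0006
```

Call:
move_arm(increments="0.9 -0.012 -0.011 0.2 0; 0.9 0 0 0.2 0; 0.9 0 0 0.1 0; 0.9 0 0 0 0; 0.9 0 0 0 0")

```text
t: 5.4
ee_pos: [552.1, 165.9, 161.9]
eef_rot: [-3.133, -0.009, 0.049]
force: [0.1, 0.6, -1.2]
gripper_width: 19.3
```

```bash
python3 -c "
from h import *
go(553,162.5,121,.042)
for n in ('wrist','scene'):
  c=manip.read_camera(n);cv2.imwrite('pics/'+n+'5.png',c['img'])
crop(cv2.imread('pics/scene5.png'),260,130,420,290,4,'s5c.png')
"
```

```text
t 5.4 p [552.1 165.9 161.9] rot [-3.1331 -0.0093  0.0487] w 19.3 F [ 0.1  0.6 -1.2]
now tool shift norm x,y,z: [0.0052 0.0232 0.2726]
after turn tool shift norm x,y,z: [0.0053 0.0232 0.2726]
turn norm 0.0021
```

View pics/wrist5.png

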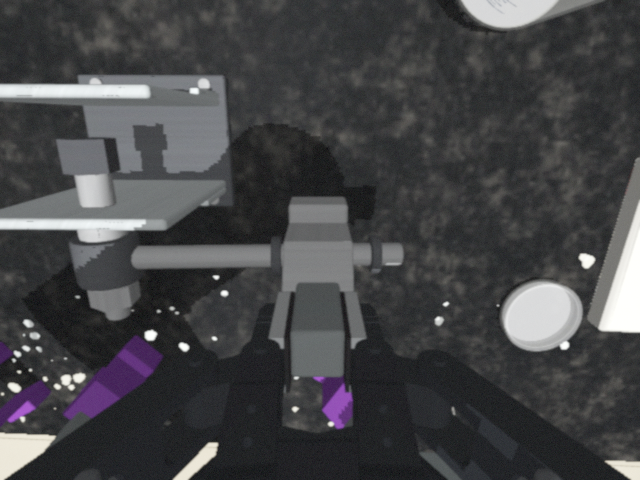

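View pics/s5c.png

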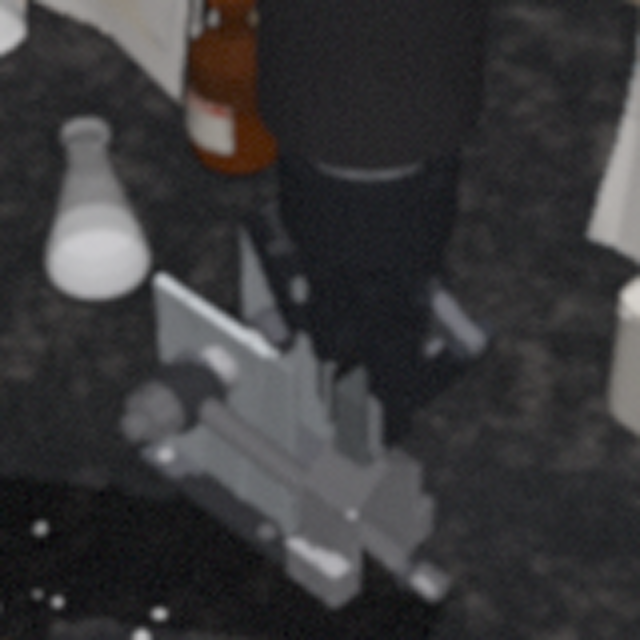

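Call:
move_arm(increments="0.9 0.005 0.024 0.08 0; 0.9 0 0 0.08 0; 0.9 0 0 0.05 0; 0.9 0 0 0.03 0; 0.9 0 0 0 0")

```text
t: 6.0
ee_pos: [554.6, 162.7, 125.0]
eef_rot: [-3.131, -0.012, 0.048]
force: [0.3, -0.1, -1.5]
gripper_width: 19.3
```

```bash
python3 -c "
from h import *
go(553,162.5,121,.042)
for n in ('wrist','scene'):
  c=manip.read_camera(n);cv2.imwrite('pics/'+n+'6.png',c['img'])
crop(cv2.imread('pics/scene6.png'),260,150,420,310,4,'s6c.png')
crop(cv2.imread('pics/wrist6.png'),200,170,430,400,3,'w6c.png')
"
```

```text
t 6.0 p [554.6 162.7 125. ] rot [-3.1311 -0.0122  0.0477] w 19.3 F [ 0.3 -0.1 -1.5]
now tool shift norm x,y,z: [-0.0105  0.0005  0.0265]
after turn tool shift norm x,y,z: [-0.0105  0.0006  0.0265]
turn norm 0.0018
```

View pics/w6c.png

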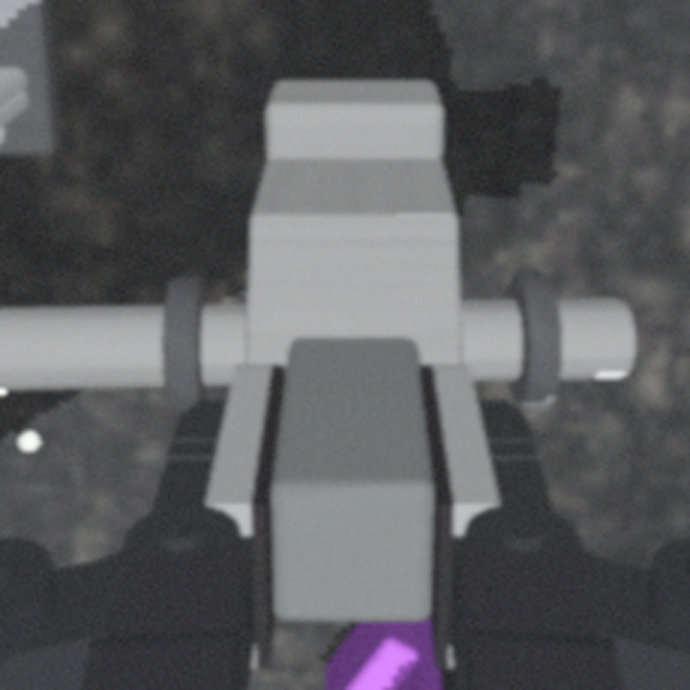

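View pics/s6c.png

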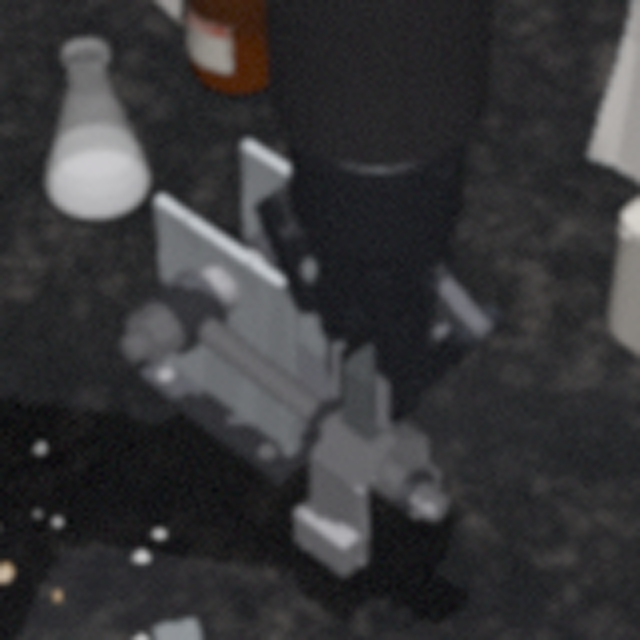

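Call:
move_arm(increments="0.9 -0.01 0 0.02 0; 0.9 0 0 0.01 0; 0.9 0 0 0 0")

```text
t: 6.4
ee_pos: [553.9, 163.1, 122.2]
eef_rot: [-3.13, -0.015, 0.048]
force: [0.1, -0.8, -1.6]
gripper_width: 19.5
```

```bash
python3 -c "
from h import *
go(553,162.5,121,.042)
"
```

```text
t 6.4 p [553.9 163.1 122.2] rot [-3.1301 -0.0152  0.048 ] w 19.5 F [ 0.1 -0.8 -1.6]
now tool shift norm x,y,z: [-0.006   0.0035  0.0081]
after turn tool shift norm x,y,z: [-0.006   0.0036  0.0081]
turn norm 0.0019
```

Call:
move_arm(increments="0.9 0 0 0.015 0; 0.9 0 0 0.015 0; 0.9 0 0 0 0")

```text
t: 6.7
ee_pos: [554.1, 163.2, 118.7]
eef_rot: [-3.13, -0.016, 0.048]
force: [-0.4, -1.0, -1.4]
gripper_width: 19.5
```

```bash
python3 -c "
from h import *
go(553,162.5,121,.042)
"
```

```text
t 6.7 p [554.1 163.2 118.7] rot [-3.1298 -0.0163  0.0483] w 19.5 F [-0.4 -1.  -1.4]
now tool shift norm x,y,z: [-0.0077  0.0045 -0.0154]
after turn tool shift norm x,y,z: [-0.0077  0.0046 -0.0154]
turn norm 0.002
```

Call:
move_arm(increments="0.9 0 0 0.015 0; 0.9 0 0 0.01 0; 0.9 0 0 0 0")

```text
t: 7.0
ee_pos: [554.2, 163.3, 117.1]
eef_rot: [-3.13, -0.018, 0.049]
force: [-1.8, -0.6, -0.0]
gripper_width: 19.0
```

```bash
python3 -c "
from h import *
go(553,162.5,121,.042)
c=manip.read_camera('wrist');cv2.imwrite('pics/w7.png',c['img'])
crop(c['img'],200,170,430,400,3,'w7c.png')
"
```

```text
t 7.0 p [554.2 163.3 117.1] rot [-3.1296 -0.0175  0.0489] w 19.0 F [-1.8 -0.6 -0. ]
now tool shift norm x,y,z: [-0.008   0.005  -0.0262]
after turn tool shift norm x,y,z: [-0.0079  0.005  -0.0262]
turn norm 0.0022
```

View pics/w7c.png

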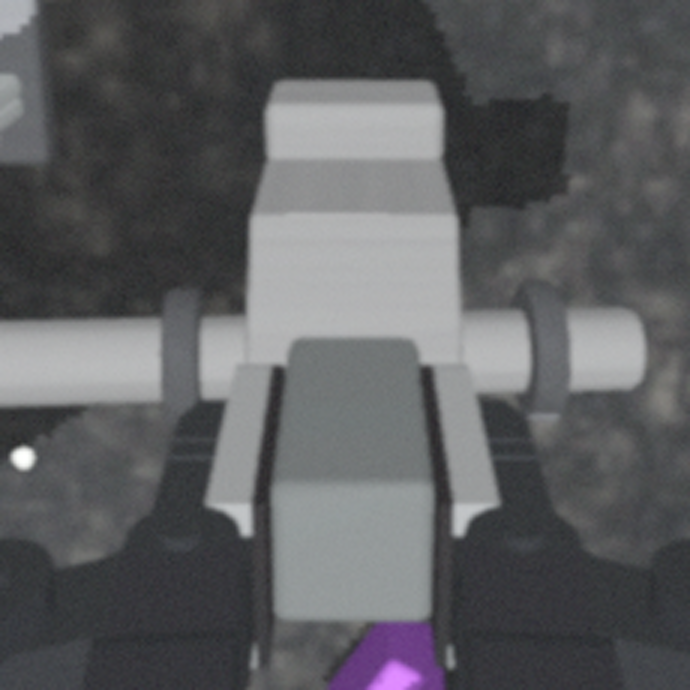

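Call:
move_arm(increments="0.9 -0.015 0 0.005 0; 0.9 0 0 0.01 0; 0.9 0 0 0 0")

```text
t: 7.35
ee_pos: [553.5, 163.3, 115.7]
eef_rot: [-3.129, -0.022, 0.049]
force: [0.1, 0.8, 1.0]
gripper_width: 19.4
```

```bash
python3 -c "
from h import *
go(552,162.5,114,.042)
"
```

```text
t 7.35 p [553.5 163.3 115.7] rot [-3.129  -0.022   0.0486] w 19.4 F [0.1 0.8 1. ]
now tool shift norm x,y,z: [-0.0105  0.0051  0.0114]
after turn tool shift norm x,y,z: [-0.0105  0.0052  0.0114]
turn norm 0.0021
```

Call:
move_arm(increments="0.75 0 0 0 0; 0.6 0 0 0 0; 0.4 0 0 0 0; 0.4 0 0 -0.05 0; 0.4 0 0 -0.2 0; 0.4 0 0 -0.3 0; 0.4 0 0 -0.1 0; 0.4 0 0 0 0")

```text
t: 8.15
ee_pos: [550.3, 161.3, 215.3]
eef_rot: [-3.131, -0.017, 0.048]
force: [0.9, 0.5, -0.2]
gripper_width: 50.9
```

```bash
python3 -c "
from h import *
go(606,295,200,.042)
for n in ('wrist','scene'):
  c=manip.read_camera(n);cv2.imwrite('pics/'+n+'8.png',c['img'])
crop(cv2.imread('pics/scene8.png'),260,150,420,310,4,'s8c.png')
"
```

```text
t 8.15 p [550.3 161.3 215.3] rot [-3.131  -0.0174  0.0483] w 50.9 F [ 0.9  0.5 -0.2]
now tool shift norm x,y,z: [ 0.414  -0.8722  0.1023]
after turn tool shift norm x,y,z: [ 0.4085 -0.8748  0.1023]
turn norm 0.002
```

View pics/wrist8.png

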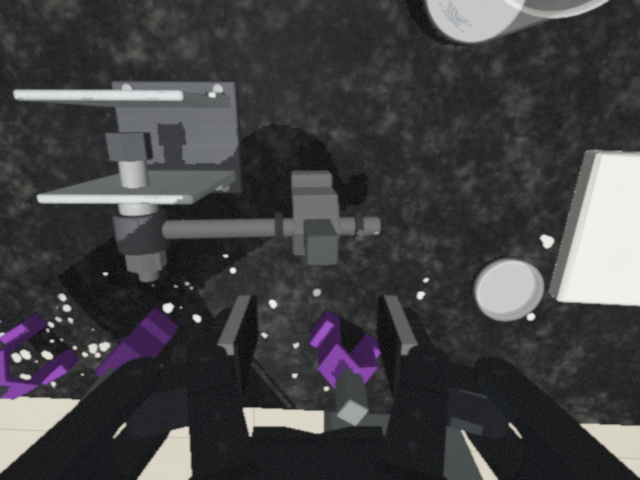

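View pics/s8c.png

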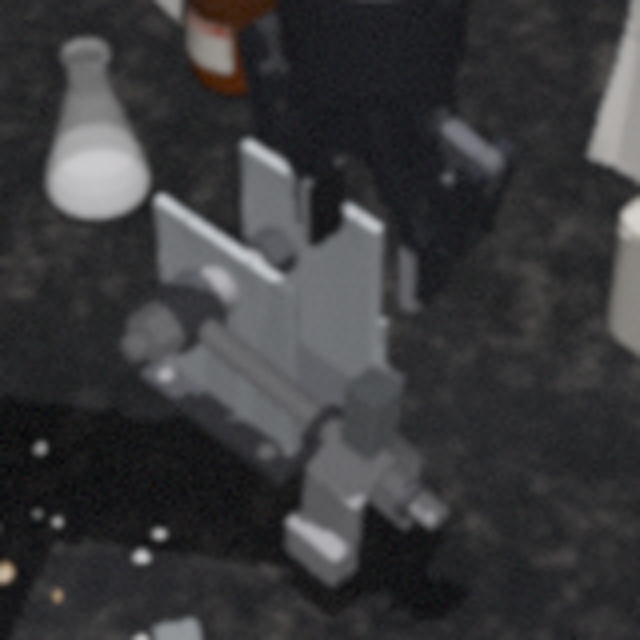

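The saddle hangs freely between the collars (block at about (320,242) in the wrist view). Next is the bolt.

Call:
move_arm(increments="0.4 0.12 -0.26 0 0; 0.4 0.12 -0.26 0 0; 0.4 0.1 -0.22 0.03 0; 0.4 0.06 -0.12 0.03 0; 0.4 0.02 -0.04 0 0.002; 0.4 0 0 0 0")

```text
t: 8.85
ee_pos: [605.0, 301.9, 194.4]
eef_rot: [-3.139, -0.002, 0.04]
force: [-0.3, -0.5, 0.6]
gripper_width: 51.4
```

```bash
python3 -c "
from h import *
go(606,295,150,.042)
for n in ('wrist','top'):
  c=manip.read_camera(n);cv2.imwrite('pics/'+n+'9.png',c['img']);
crop(cv2.imread('pics/wrist9.png'),200,150,440,330,3,'w9c.png')
"
```

```text
t 8.85 p [605.  301.9 194.4] rot [-3.1391e+00 -1.9000e-03  4.0000e-02] w 51.4 F [-0.3 -0.5  0.6]
now tool shift norm x,y,z: [0.0049 0.046  0.2961]
after turn tool shift norm x,y,z: [0.0048 0.046  0.2961]
turn norm -0.0006
```

View pics/wrist9.png

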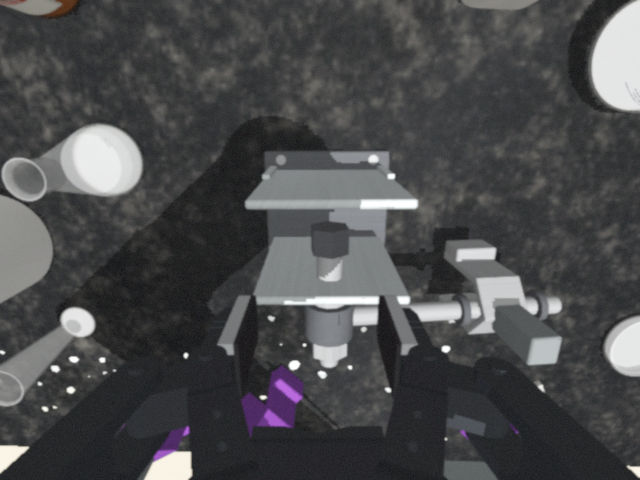

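View pics/w9c.png

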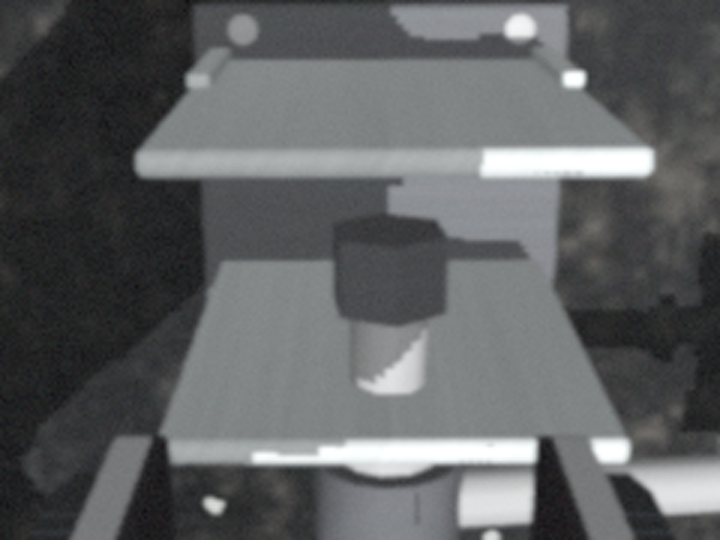

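```bash
python3 -c "
from h import *
c=manip.read_camera('wrist')
B=lambda X,Y:(200+(X+.5)/3-.5,150+(Y+.5)/3-.5)
P={}
for n,q,z in (('bL',(135,162),130),('bR',(655,160),130),('fL',(168,450),130),('fR',(630,450),130),('hL',(333,270),102),('hR',(447,268),102),('ridgeBack',(392,240),112.5),('ridgeFront',(395,325),112.5)):
  P[n]=onz(c,*B(*q),z);print(n,P[n].round(1))
print(sum(P[k] for k in('bL','bR','fL','fR'))/4)
go(606,295,150,.042)
"
```

```text
bL [636.  344.7 130. ]
bR [640.4 244.9 130. ]
fL [574.3 339.1 130. ]
fR [578.3 242.3 130. ]
hL [606.  306.1 102. ]
hR [607.6 280.5 102. ]
ridgeBack [616.9 293.7 112.5]
ridgeFront [597.5 292.  112.5]
[607.23781965 292.76024528 130.        ]
t 9.0 p [605.1 300.7 196.3] rot [-3.1377 -0.004   0.0391] w 51.4 F [-0.1 -0.2  0.7]
now tool shift norm x,y,z: [0.0043 0.0384 0.3087]
after turn tool shift norm x,y,z: [0.0042 0.0384 0.3087]
turn norm -0.0009
```

Call:
move_arm(increments="0.4 0.011 0.049 0.05 0; 0.4 0 0 0.15 0; 0.4 0 0 0.1 0; 0.4 0 0 0 0")

```text
t: 9.4
ee_pos: [607.9, 289.4, 152.3]
eef_rot: [-3.135, -0.008, 0.036]
force: [0.1, -0.2, -0.8]
gripper_width: 51.4
```

```bash
python3 -c "
from h import *
go(606.8,293.3,81.3,.042)
c=manip.read_camera('wrist');cv2.imwrite('pics/w10.png',c['img']);
"
```

```text
t 9.4 p [607.9 289.4 152.3] rot [-3.1348 -0.0081  0.0362] w 51.4 F [ 0.1 -0.2 -0.8]
now tool shift norm x,y,z: [-0.0062 -0.0263  0.4734]
after turn tool shift norm x,y,z: [-0.006  -0.0263  0.4734]
turn norm -0.0019
```

View pics/w10.png

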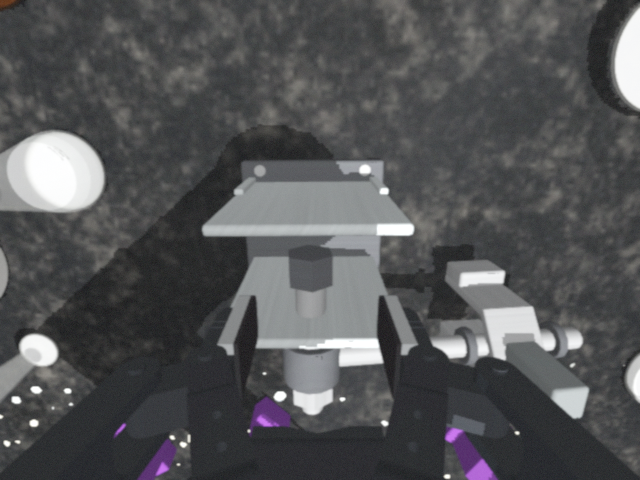

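Call:
move_arm(increments="0.4 -0.006 -0.022 0.08 -0.002; 0.4 0 0 0.1 0; 0.4 0 0 0.05 0; 0.4 0 0 0 0; 0.4 0 0 0 0")

```text
t: 9.95
ee_pos: [608.2, 293.4, 118.2]
eef_rot: [-3.134, -0.012, 0.043]
force: [-0.9, 0.7, 0.7]
gripper_width: 51.1
```

```bash
python3 -c "
from h import *
go(606.8,293.3,81.3,.042)
c=manip.read_camera('wrist');cv2.imwrite('pics/w11.png',c['img']);
"
```

```text
t 9.95 p [608.2 293.4 118.2] rot [-3.1335 -0.012   0.0432] w 51.1 F [-0.9  0.7  0.7]
now tool shift norm x,y,z: [-9.300e-03 -1.000e-04  2.462e-01]
after turn tool shift norm x,y,z: [-0.0093 -0.      0.2462]
turn norm 0.0004
```

View pics/w11.png

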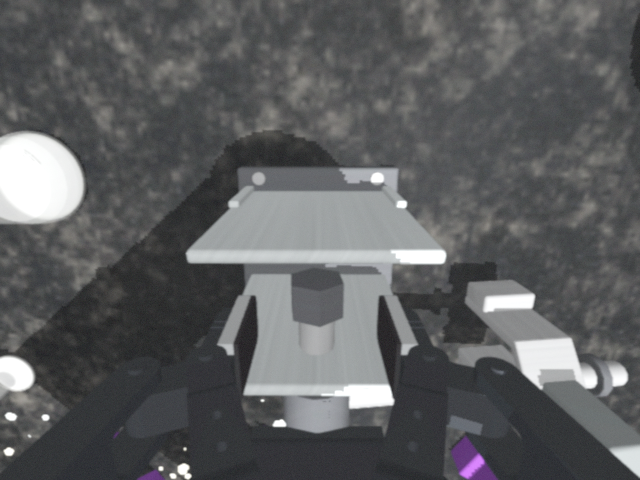

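Call:
move_arm(increments="0.4 -0.009 0 0.08 0; 0.4 0 0 0.1 0; 0.4 0 0 0.06 0; 0.4 0 0 0 0; 0.4 0 0 0 0")

```text
t: 10.5
ee_pos: [607.1, 293.7, 79.0]
eef_rot: [-3.133, -0.012, 0.043]
force: [-0.2, 0.6, 1.1]
gripper_width: 51.1
```

```bash
python3 -c "
from h import *
go(606.8,293.3,81.3,.042)
c=manip.read_camera('wrist');cv2.imwrite('pics/w12.png',c['img']);
"
```

```text
t 10.5 p [607.1 293.7  79. ] rot [-3.1334 -0.0119  0.0433] w 51.1 F [-0.2  0.6  1.1]
now tool shift norm x,y,z: [-0.0021  0.0028 -0.0156]
after turn tool shift norm x,y,z: [-0.0021  0.0028 -0.0156]
turn norm 0.0004
```

View pics/w12.png

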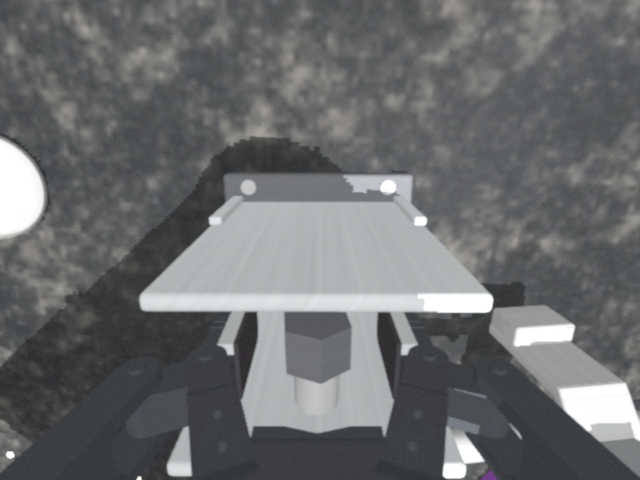

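Call:
move_arm(increments="0.9 0 0.002 0 0; 0.9 0 0 0 0; 0.9 0 0 0 0; 0.9 0 0 0 0; 0.9 0 0 0 0; 0.9 0 0 0 0", squeeze=60)

```text
t: 11.15
ee_pos: [607.3, 294.0, 79.9]
eef_rot: [-3.131, -0.013, 0.043]
force: [0.0, -0.1, -1.4]
gripper_width: 23.1
```

```bash
python3 -c "
from h import *
go(606.8,293.3,81.3,.042)
print(manip.read_state()['wrist_torque'])
for n in ('wrist','scene'):
  c=manip.read_camera(n);cv2.imwrite('pics/'+n+'13.png',c['img']);
crop(cv2.imread('pics/scene13.png'),260,150,420,310,4,'s13c.png')
"
```

```text
t 11.15 p [607.3 294.   79.9] rot [-3.1311 -0.0127  0.043 ] w 23.1 F [ 0.  -0.1 -1.4]
now tool shift norm x,y,z: [-0.0039  0.0048 -0.0095]
after turn tool shift norm x,y,z: [-0.0039  0.0048 -0.0095]
turn norm 0.0003
[0.26440386 0.13929012 0.05501734]
```

View pics/wrist13.png

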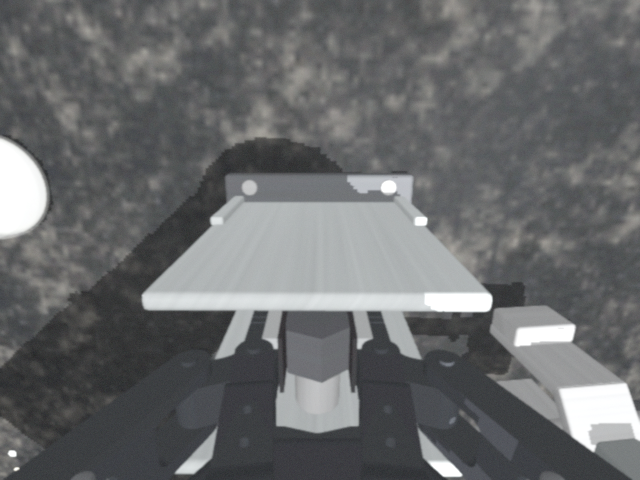

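View pics/s13c.png

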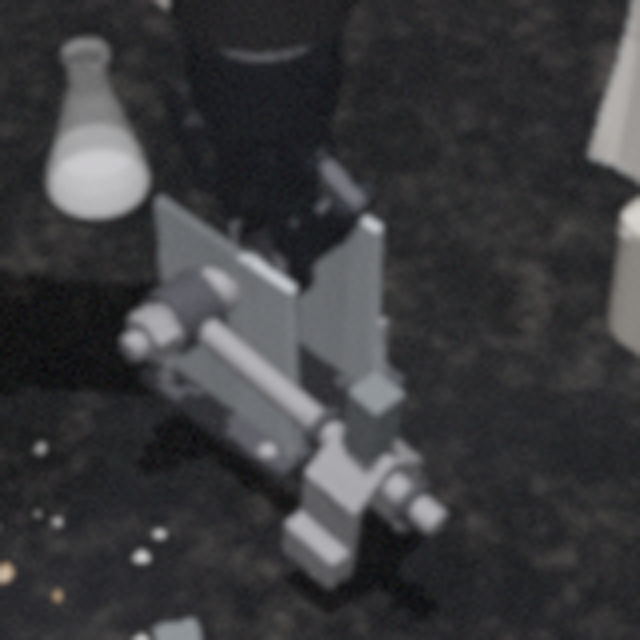

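Call:
move_arm(increments="0.9 0 0 0 0; 0.9 0 0 0 0; 0.9 0 0 0 0", squeeze=90)

```text
t: 11.55
ee_pos: [607.3, 294.0, 80.0]
eef_rot: [-3.131, -0.013, 0.043]
force: [-0.8, -0.4, -0.8]
gripper_width: 23.1
```

```bash
python3 -c "
from h import *
go(606.8,293.3,81.3,.042)
a=manip.read_camera('scene')['img']
for i in range(24): b=manip.read_camera('scene')['img']
cv2.imwrite('pics/s14.png',b)
ro=(slice(215,290),slice(325,375))
f=lambda i:cv2.cvtColor(i[ro],cv2.COLOR_BGR2GRAY).astype(np.float32)
print('shift 1.2 s',cv2.phaseCorrelate(f(a),f(b)), 'since close',cv2.phaseCorrelate(f(cv2.imread('pics/scene13.png')),f(b)),'before grip',cv2.phaseCorrelate(f(cv2.imread('pics/scene8.png')),f(cv2.imread('pics/scene13.png'))))
go(606.8,293.3,81.3,.042)
print(manip.read_state()['wrist_torque'])
t=manip.read_camera('top')['img'];cv2.imwrite('pics/t14.png',t)
c=manip.read_camera('wrist')['img'];crop(c,200,260,430,440,3,'w14c.png')
"
```

```text
t 11.55 p [607.3 294.   80. ] rot [-3.1312 -0.0128  0.0431] w 23.1 F [-0.8 -0.4 -0.8]
now tool shift norm x,y,z: [-0.0038  0.0045 -0.0089]
after turn tool shift norm x,y,z: [-0.0038  0.0045 -0.0089]
turn norm 0.0004
shift 1.2 s ((0.024192755990661396, 0.45962839954824375), 0.9941056275685628) since close ((0.05250335259913541, 0.2679059077414365), 0.9591706741333008) before grip ((0.2682873024285932, 0.9723516417961307), 0.5744143060684204)
t 12.8 p [607.4 294.   80. ] rot [-3.1312 -0.0128  0.0431] w 22.6 F [-0.2  0.3 -0.4]
now tool shift norm x,y,z: [-0.0039  0.0044 -0.0088]
after turn tool shift norm x,y,z: [-0.0039  0.0044 -0.0088]
turn norm 0.0004
[0.04395913 0.10857092 0.08219912]
```

View pics/w14c.png

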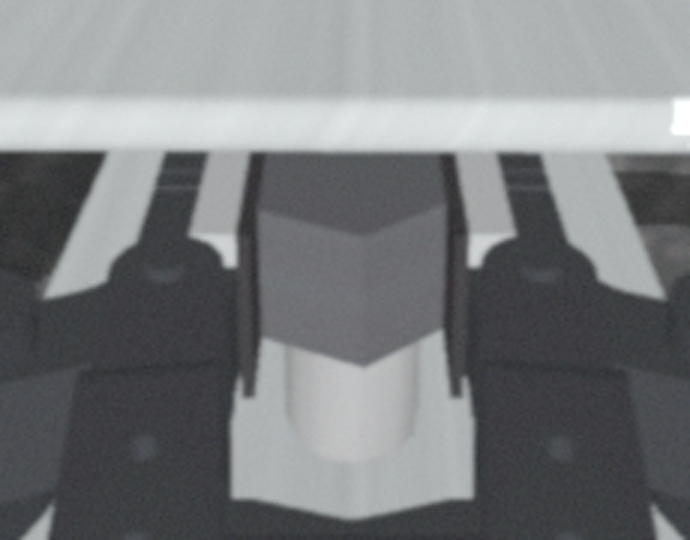

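View pics/s14.png

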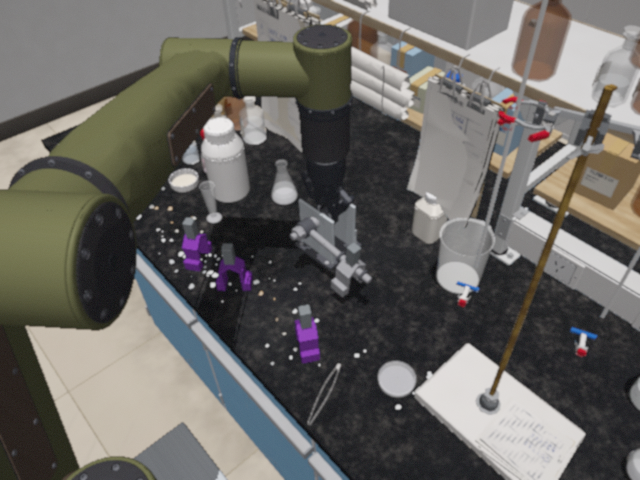

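The grip stopped at a width of about 23 mm, on the flats. My stillness check gave an ambiguous 0.46 px, so I'll measure for longer against a static reference.

```bash
python3 -c "
from h import *
I=[manip.read_camera('scene')['img'].astype(np.float32).mean(2) for i in range(72)]
st=[np.mean(I[k:k+8],0).astype(np.float32) for k in range(0,72,8)]
A=(slice(255,292),slice(330,375)); R=(slice(160,205),slice(265,300)); P=(slice(305,365),slice(290,325))
for s in st:
  print([np.round(cv2.phaseCorrelate(st[0][r].copy(),s[r].copy())[0],2) for r in (A,R,P)])
s=manip.read_state();print(s['t'],s['gripper_width'],s['force'],s['wrist_torque'],s['ee_pos'])
"
```

```text
[array([0.5, 0. ]), array([0. , 0.5]), array([ 0., -0.])]
[array([ 0.49, -0.02]), array([-0.03,  0.51]), array([-0.04,  0.01])]
[array([ 0.5 , -0.03]), array([-0.03,  0.47]), array([ 0.02, -0.01])]
[array([ 0.49, -0.05]), array([-0.04,  0.54]), array([-0.02, -0.04])]
[array([ 0.51, -0.06]), array([-0.  ,  0.46]), array([-0.  ,  0.01])]
[array([ 0.48, -0.04]), array([0.04, 0.5 ]), array([ 0.02, -0.02])]
[array([ 0.49, -0.02]), array([0.07, 0.5 ]), array([-0.03,  0.02])]
[array([ 0.47, -0.03]), array([0.03, 0.54]), array([-0.01, -0.02])]
[array([ 0.54, -0.  ]), array([-0.  ,  0.49]), array([-0.01,  0.  ])]
16.5 22.709516221340373 [-0.49884751  0.23198706 -0.65868498] [-0.02855001  0.02877848 -0.01596476] [607.33549012 294.00719145  79.97827335]
```

The 0.5 px is an artifact: odd-sized windows show it even against themselves. The weighted bar stayed still to within 0.06 px over 3.6 s.

```bash
python3 -c "
from h import *
a=cv2.imread('pics/scene0.png').astype(np.float32).mean(2);b=manip.read_camera('scene')['img'].astype(np.float32).mean(2).astype(np.float32)
for n,(x0,y0,x1,y1) in dict(petri=(372,356,422,402),beaker=(434,214,496,294),flask=(268,156,300,206)).items(): print(n,cv2.phaseCorrelate(a[y0:y1,x0:x1].astype(np.float32).copy(),b[y0:y1,x0:x1].copy())[0])
print(manip.job_done())"
```

```text
petri (0.0790306989183307, -0.043401766676936404)
beaker (0.012928039008684777, -0.050680740340020236)
flask (0.055486006059840776, 0.047020403216848194)
the job is handed in; nothing more can be done
None
```

I hung the grey steel saddle on the bar between the collars and let go of it. I then reached down behind the front plate, gripped the bolt head on its flats, and handed the job in at about 16.6 s, still holding it at 90 N.

**Last checks:**
- **Grip:** the fingers stopped at 22.7 mm. The 24 mm head fits that, because the 20 mm block read 19.3 mm. The last wrist picture shows the flats parallel to the pads.
- **Bar and saddle:** they moved less than 0.1 px over 3.6 s, so the bolt no longer turns. The saddle still hangs between the collars.
- **Glassware:** the petri dish, beaker and flask shifted less than 0.1 px from the first picture.
- **Forces:** wrist force readings stayed at about 2 N or below, though I read it only between moves.

**A check that disagreed:** an earlier stillness test showed a 0.46 px shift. That came from the test itself: windows with odd sizes read 0.5 px even when compared with themselves.

**Tilt:** the tool ended about 0.013 rad off vertical.

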